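# Lock the cover screws of a battery pack case with the key

## Task

The cover of the grey battery pack case is on, but its two slotted screws are still loose. Take the key from its stand, use it to turn both screws clockwise fully to the stop (slots in line with the marks along the case), then put the key back in its stand, standing upright and fully home. Turn the screws only with the key, keep the gripper off the case, and leave the other things on the bench where they are.

Things in the scene. Friction and masses are not known exactly. Their poses are not given: they have to be found in the camera images.
- pack_case: Grey box 150 mm (x) by 90 mm (y), fixed; aluminium cover, its top at z = 41 mm. Origin: centre of underside; z up; +x end has a black connector (6 mm out). Slotted screws at x = -40 and +40 mm, y = 0, each in a fixed collar (diameter 50 outer, 40 inner, rim at z = 51 mm). Small dark raised marks on the centre line (y = 0) beside each collar show the locked direction.
- near_screw_slot (a point): Centre of the slot floor of the screw at x = -40 mm of the case, 44 mm above the bench. Head diameter 37 mm, top flush with the collar's rim. The slot runs right across the head, 8 mm wide, 7 mm deep. x axis along the slot (both ways alike), z up on the screw's axis; turns with the screw.
- far_screw_slot (a point): The same for the screw at x = +40 mm of the case (the connector end).
- near_screw (a joint): Turn of the near screw in rad: 0 = slot across the case (along the case's y); grows clockwise seen from above; stop at 1.571 = locked, slot along the case's x. Stiff: needs about 0.1 N m and stays where it is left. Starts between 0 and 0.6.
- far_screw (a joint): The same for the far screw.
- key: Screw key, 95 mm tall, 0.2 kg. Origin: centre of the blade's lower edge, z up its axis. Steel blade 26 (x) by 5 mm (y), z 0 to 9, tapered to 24 by 3 at the edge; round shank, diameter 26, z 9 to 38 (22 at its end); flange, diameter 42, z 38 to 43; black paddle handle 50 wide (x) by 18 thick (y), z 43 to 95. Grip the handle across its 18 mm. Starts in the stand at any yaw.
- key_stand: Dark wooden block 70 by 70 by 40 mm on a 4 mm rubber foot 86 mm square, fixed, with an upright through hole of diameter 32 mm (mouth chamfered 3 mm) in its middle. Origin: centre of the underside, z up. The key's shank hangs in the hole, its flange resting on the block's top: the key's origin is then 2 mm above the bench. An about 150 mm tall soldering station stands between it and the case.
- tip_cleaner: Black round cup with brass wool, diameter 60, height 48 mm, loose; origin at the centre of its underside. A bystander.
- driver: Screwdriver with an orange handle, 166 mm long, 21 mm thick, lying loose; origin in the middle. A bystander; its thin round tip does not fit the screws.
Things that resemble listed ones, but are neither listed nor needed, are in the scene too. What is meant by the key is not blue or yellow, and is the larger of those in its own colour.

How it is judged:
By the outcome, as a careful person would: the job done as asked, in the order asked, and still so for the second after the job is handed in, with the robot touching nothing.
It also fails if it takes over 64 s, if anything falls off the work surface, if the arm or the gripper's body presses on something with over 40 N, if the wrist force passes 120 N, or if a joint passes its speed limit or range.

## Robot

A 6-joint arm with a two-finger parallel gripper is mounted at the origin on a cart in front of the work surface, level with it; the furniture and walls round the work are solid. World frame = base frame: x ahead of the robot, y to its left, z up, the work surface at z = 0. Lengths are in m, angles in rad, forces in N, time in s.
With the tool pointing down it reaches from about 0.35 to 0.925 m from the base axis. Payload 6.4 kg.
Tool frame: the origin (TCP) lies on the centre line of the jaws, within the pads' length; the fingertips stand env.tip_reach ahead of it and the grasp point (between the pads) lies 11 mm behind it (env.tip_reach is the distance from the TCP to the fingertips, in m); z points along the fingers, y is the line along which they close (so a half turn about z gives the same grasp; the last joint's range is limited). The gripper opens to 85 mm and grips with 20 to 120 N. Pads are 22 mm wide; open, the fingers measure 114 mm over their backs; the gripper's body (76 mm by 85 mm) begins 54 mm behind the grasp point. The pads swing forward as they close: fully open they stand 13 mm farther back than shut.
Start: joints at [0.998, 0.245, 1.558, -0, 1.339, -0.174], TCP at [0.252, 0.599, 0.239] pointing down, gripper open.
Joint ranges: [-3.13, 3.13], [-1.02, 2.26], [0.13, 2.54], [-0.95, 4.09], [0.21, 2.88], [-2.74, 2.74]. Speed limits (rad/s): [2.57, 2.57, 3.14, 3.14, 3.14, 3.14].

## Interface

Orientations are given as a 3x3 rotation matrix whose columns are the frame's x, y, z axes.
In Python, from station import env gives the robot as it stands. The module is installed in compiled form; this text tells all that it offers.
- The arm moves only by the tool step_arm, never from a script. Its arguments are lists of equal length, an entry for each row: "rotation": the turn, a rotation vector about the tool's x, y, z in degrees, a list of three; "linear": the shift along the tool's x, y, z in m, a list of three; "fingers": the finger opening in m, from 0 to 0.0854. In form: {"rotation": [[ax, ay, az], ...], "linear": [[dx, dy, dz], ...], "fingers": [fingers, ...]}. A call has 1 to 20 rows; each row is the pose to reach, as a shift and turn from the pose commanded when the call began, along the tool's axes at that moment; what a row does not reach only later rows make up. A row lasts 1/10 s, in which the tool goes at most 50 mm and 8.59 degrees, less where a joint would pass 70% of its speed; a pose out of reach is approached as far as the arm can. A call with a gripper value outside its range is refused whole. The fingers move at their own pace and stop on an object; the grip force is fixed at half the most. Time passes only in rows, so rows that repeat a pose let the fingers close. It gives the time, the measured TCP pose, the force, the opening and the grip force at its end, in the units of the state.
- env.sense(): the state, without advancing time (a new reading comes with each control period).
- env.read_camera(name): name is "side" or "top" or "wrist"; returns the picture (420x560x3 uint8, red, green, blue); there is no depth.
- env.calibration(name): a dict with "fx", "fy", "cx", "cy" (pixels), "xyz" and "attitude" of the camera in the world. Camera axes: x right, y down, z forward; pixel columns grow to the right and rows downward; lengths in m; the calibration is good to about 2 mm. A picture is of the moment at which its call begins: read the wrist's pose just before it. calibration takes no time and is no camera call; for the wrist camera it gives the pose at the moment of the call.
- env.hand_in(): hands the job in; it is judged then, once.
Trained networks look in the newest picture that a camera, given by its name, has taken for a name from the list of things; names that differ only in an ending like _2 or _b are one class to them, and where a whole thing is asked for, a point or a joint stands for the part that bears it (a point fixed in the world has none). Each returns a list of dicts, best first, with "p" (0 to 1); they miss things now and then, are a little off and sometimes report something else, mostly with a low value. They report only what shows in the picture. A call takes as long as a camera call. They do not tell look-alikes from the thing itself.
- env.silhouettes(name, camera): "pixels" (420x560 bool, what is visible of it) and "rect" ([left, top, right, bottom] in pixels, round what is visible of it).
- env.tip_of(name, camera): "position" ([column, row] in pixels: a listed point, or the origin of a listed thing).
The state is a dict: "time": time; "qpos": joint angles; "joint_velocities": joint speeds; "effort": joint torques, N m; "eef_pos": TCP position; "tool_rot": TCP orientation; "contact_force": force on the tool from outside, world axes, zero at the start; "moment": the same for the moment, N m; "gripper_width": finger opening in m; "finger_force": force on a finger pad.
Only numpy, scipy, OpenCV 4.12 (cv2) and the standard library are available. Lean on these libraries where they do the work, as an engineer would, in place of code of your own. Each camera call takes 0.05 s, during which the arm holds its last target. There are 200 camera calls.

## Working session

There is one attempt and no reset: what is moved stays moved. The work goes in short steps, Python scripts to look and compute and a tool call to move; the robot and the scene stay as the last step left them, time stands still between calls to the robot, and variables do not carry over. Pictures are saved under pics/ and viewed, at most 10 in all, crops included, and the job is handed in when it is done.

Besides the shell and the picture viewer there is one more tool, called after ">>>" as name(argument=value, ...), one argument or row to a line, values as JSON. step_arm: Moves the arm, as the interface text tells. Its arguments: {"type":"object","properties":{"rotation":{"type":"array"},"linear":{"type":"array"},"fingers":{"type":"array"}},"required":["rotation","linear","fingers"]}

```bash
mkdir -p pics; cat > h.py <<'E'
from station import env
import numpy as np, cv2
np.set_printoptions(precision=4,suppress=True)
def cal(c):
    k=env.calibration(c); R=np.array(k["attitude"],float)
    return k,R,np.array(k["xyz"],float)
def ray(c,uv):
    k,R,t=cal(c); d=R@np.array([(uv[0]-k["cx"])/k["fx"],(uv[1]-k["cy"])/k["fy"],1.]); return t,d/np.linalg.norm(d)
def onz(c,uv,z):
    t,d=ray(c,uv); return t+d*(z-t[2])/d[2]
def proj(c,P):
    k,R,t=cal(c); p=R.T@(np.array(P,float)-t); return np.array([k["cx"]+k["fx"]*p[0]/p[2],k["cy"]+k["fy"]*p[1]/p[2]])
def save(im,n): cv2.imwrite("pics/"+n,im[:,:,::-1])
E
python3 - <<'E'
from h import *
s=env.sense(); print(s, env.tip_reach)
ims=[]
for c in ["top","side"]:
    im=env.read_camera(c); ims.append(im); save(im,c+"0.png"); k,R,t=cal(c); print(c,k["fx"],k["cx"],k["cy"],t,R.tolist())
    for n in ["pack_case","near_screw_slot","far_screw_slot","key","key_stand","tip_cleaner","driver"]:
        for d in env.tip_of(n,c)[:4]: print(c,n,round(d["p"],2),np.round(d["position"],1), onz(c,d["position"],0.044 if "slot" in n else 0.002 )[:2])
E
```

```text
{'time': 0.0, 'qpos': array([ 0.9979,  0.2459,  1.5591, -0.    ,  1.3387, -0.1741]), 'joint_velocities': array([-0.0008,  0.0006, -0.0006, -0.0022, -0.0019, -0.0005]), 'effort': array([ -0.0015, -42.9511, -32.6127,  -0.0002,   0.0053,   0.    ]), 'eef_pos': array([0.2521, 0.5985, 0.2381]), 'tool_rot': array([[-0.9215,  0.3883, -0.0011],
       [ 0.3883,  0.9215, -0.0017],
       [ 0.0003, -0.0019, -1.    ]]), 'contact_force': array([0.4127, 0.6221, 0.5818]), 'moment': array([-0.0078, -0.0242,  0.0119]), 'finger_force': 0.0, 'gripper_width': 0.08552050255226336} 0.008
top 388.4435556612152 276.65489004280437 212.6510028293799 [ 0.4291 -0.2098  0.8917] [[0.07916050905917746, -0.9756771917229178, 0.20442023225985412], [-0.9968618342274866, -0.07741407954787073, 0.016539158030768907], [-0.00031187513956359525, -0.20508797585289282, -0.9787434929001881]]
top pack_case 0.82 [349.  279.5] [ 0.4741 -0.3699]
top near_screw_slot 0.69 [356.2 295.9] [ 0.4386 -0.379 ]
top far_screw_slot 0.67 [347.3 260.2] [ 0.513  -0.3569]
top key 0.7 [263.1 124.5] [ 0.8329 -0.144 ]
top key 0.6 [241.9 168.4] [ 0.
[... 342 characters left out ...]
[[0.9922924889907226, -0.037746108889265176, 0.11802901150274864], [-0.12175257420395214, -0.4742519963392157, 0.8719296729914514], [0.023063541950606108, -0.8795796014187618, -0.47519237977971024]]
side pack_case 0.6 [228.4 295. ] [ 0.4785 -0.372 ]
side near_screw_slot 0.55 [204.8 281. ] [ 0.4425 -0.3852]
side far_screw_slot 0.55 [251.9 272.8] [ 0.5186 -0.3702]
side key 0.91 [390.4 218.3] [ 0.8408 -0.1389]
side key 0.86 [217.1 208.3] [ 0.4556 -0.0609]
side key 0.81 [330.8 216.7] [ 0.7085 -0.1209]
side key 0.18 [218.2 206.6] [ 0.458  -0.0527]
side key_stand 0.61 [216.6 205.2] [ 0.4542 -0.0455]
side key_stand 0.44 [211.3 207.9] [ 0.4423 -0.0579]
side driver 0.6 [173.  241.5] [ 0.37   -0.1952]
```

View pics/top0.png

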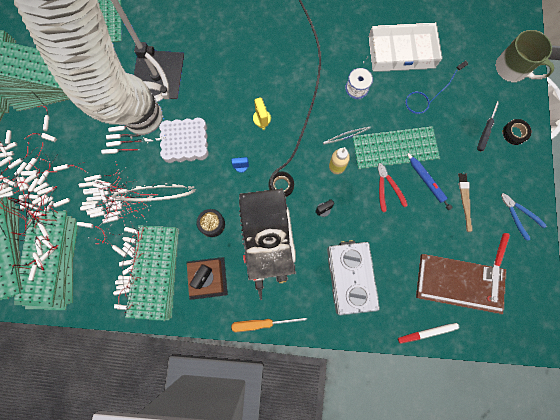

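View pics/side0.png

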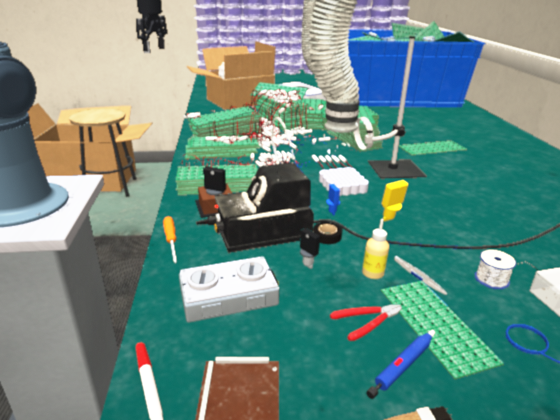

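The top picture shows the case at about (353,277), with its connector at the upper end (346,242). The black key is in the wooden stand at (205,277), and the soldering station is between them at (268,235). The side picture agrees: stand at (213,190), case at (230,285).

Key candidates in the top picture:
- yellow at (262,113): ruled out by colour
- blue at (240,164): ruled out by colour
- small black at (324,208), standing loose
- black in the stand at (203,275): the larger black one and in the stand, so it fits

I'll confirm with one enlarged crop.

```bash
python3 - <<'E'
from h import *
t=cv2.imread("pics/top0.png"); s=cv2.imread("pics/side0.png")
a=cv2.resize(t[180:330,180:380],None,fx=4,fy=3.99)[:600]
a=cv2.resize(t[185:325,180:385],(800,546),interpolation=cv2.INTER_CUBIC)
cv2.imwrite("pics/crop1.png",a)
s0=env.sense(); k,R,c=cal("wrist"); T=s0["tool_rot"]
print(k["fx"],k["cx"],k["cy"]); print("cam in tool",T.T@(c-s0["eef_pos"]), (T.T@R).tolist())
env.read_camera("top")
for n in ["key_stand","key","pack_case"]:
    for d in env.silhouettes(n,"top"): 
        m=d["pixels"].astype(np.uint8); r=cv2.minAreaRect(cv2.findNonZero(m)); print(n,round(d["p"],2),d["rect"],m.sum(),r)
E
```

```text
305.6626999044861 284.6498793367349 212.1739284284847
cam in tool [ 0.081   0.0003 -0.1342] [[-0.0007676108470956477, -0.9482553013074465, -0.3175079437052081], [0.9999996619319393, -0.000634288466140813, -0.0005232725363529301], [0.000294804330024837, -0.3175082380355885, 0.9482554676193233]]
key_stand 0.7 [188.6, 257.3, 228.3, 300.9] 1168 ((206.4615478515625, 277.8077087402344), (39.71967697143555, 40.19614028930664), 85.03025817871094)
key_stand 0.5 [325.4, 242.0, 382.1, 310.9] 3145 ((351.95831298828125, 277.0176086425781), (73.44999694824219, 44.70677947998047), 81.15818786621094)
key 0.87 [293.5, 176.8, 322.2, 205.4] 397 ((310.3800354003906, 191.3400115966797), (30.60000228881836, 16.600000381469727), 53.13010025024414)
key 0.63 [268.9, 96.5, 307.5, 122.3] 626 ((288.8000183105469, 113.10000610351562), (20.57182502746582, 38.9075813293457), 63.43495178222656)
key 0.56 [232.2, 158.8, 249.9, 174.5] 197 ((240.0, 165.0), (14.0, 16.0), 90.0)
pack_case 0.85 [323.9, 241.7, 380.0, 314.6] 3065 ((352.3587646484375, 276.40533447265625), (72.87966918945312, 44.6300048828125), 82.64761352539062)
```

View pics/crop1.png

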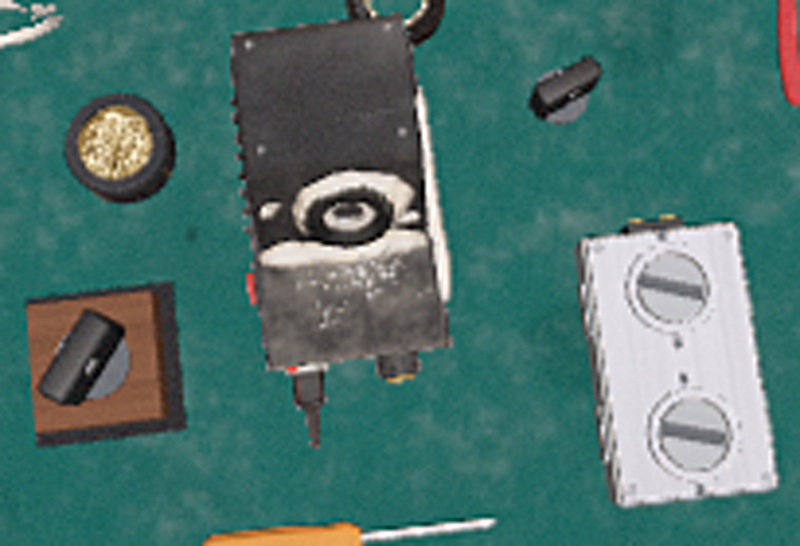

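The crop confirms it. The key in the stand (handle at crop (83,357)) is clearly larger than the loose black one at (566,90). Both screw slots run nearly across the case, and its connector is at the top end. I'll move above the stand to look with the wrist camera.

>>> step_arm(
  rotation=[
    [0,0,0],
    [0,0,4],
    [0,0,8],
    [0,0,8],
    [0,0,8],
    [0,0,8],
    [0,0,8],
    [0,0,8],
    [0,0,8],
    [0,0,8],
    [0,0,8],
    [0,0,8],
    [0,0,8],
    [0,0,8],
    [0,0,8],
    [0,0,8],
    [0,0,8],
    [0,0,8],
    [0,0,8],
  ],
  linear=[
    [0,0,-0.045],
    [-0.03,-0.036,-0.07],
    [-0.436,-0.52,-0.07],
    [-0.436,-0.52,-0.07],
    [-0.436,-0.52,-0.07],
    [-0.436,-0.52,-0.07],
    [-0.436,-0.52,-0.07],
    [-0.436,-0.52,-0.07],
    [-0.436,-0.52,-0.07],
    [-0.436,-0.52,-0.07],
    [-0.436,-0.52,-0.07],
    [-0.436,-0.52,-0.07],
    [-0.436,-0.52,-0.05],
    [-0.436,-0.52,-0.03],
    [-0.436,-0.52,-0.03],
    [-0.436,-0.52,-0.03],
    [-0.436,-0.52,-0.03],
    [-0.436,-0.52,-0.03],
    [-0.436,-0.52,-0.03],
  ],
  fingers=[0.0854,0.0854,0.0854,0.0854,0.0854,0.0854,0.0854,0.0854,0.0854,0.0854,0.0854,0.0854,0.0854,0.0854,0.0854,0.0854,0.0854,0.0854,0.0854],
)

```text
time: 2.9
eef_pos: [0.4524, -0.0485, 0.2701]
tool_rot: [[-0.86, 0.511, 0.001], [0.511, 0.86, -0.0], [-0.002, 0.0, -1.0]]
contact_force: [0.1, 0.7, -0.7]
gripper_width: 0.0853
finger_force: 0.0
```

```bash
python3 - <<'E'
from h import *
s=env.sense(); print(s["eef_pos"],s["qpos"],s["time"],np.degrees(np.arctan2(s["tool_rot"][1,0],s["tool_rot"][0,0])))
im=env.read_camera("wrist"); save(im,"w1.png")
for n in ["key","key_stand"]:
    for d in env.tip_of(n,"wrist")[:3]: print(n,round(d["p"],2),d["position"],onz("wrist",d["position"],.002))
    for d in env.silhouettes(n,"wrist")[:3]:
        m=d["pixels"].astype(np.uint8); print(n,round(d["p"],2),d["rect"],m.sum(),cv2.minAreaRect(cv2.findNonZero(m)))
E
```

```text
[ 0.4524 -0.0485  0.2701] [-0.3568 -0.2616  2.0047  0.0001  1.397  -1.3912] 2.9 149.2661604890134
key 0.88 [339.3, 333.9] [ 0.7205 -0.106   0.002 ]
key 0.63 [283.4, 175.5] [ 0.4537 -0.0509  0.002 ]
key 0.88 [270.9, 161.3, 301.2, 213.3] 1186 ((284.0, 187.0), (52.0, 32.0), 90.0)
key 0.83 [312.2, 295.3, 343.3, 339.4] 734 ((322.79205322265625, 317.1195068359375), (45.06053161621094, 24.17652702331543), 48.8140754699707)
key 0.18 [118.1, 133.0, 201.0, 216.3] 1109 ((155.75001525878906, 173.75001525878906), (17.677669525146484, 115.96549987792969), 45.0)
key_stand 0.88 [281.4, 175.2] [ 0.4518 -0.0532  0.002 ]
key_stand 0.9 [239.8, 128.6, 327.3, 208.3] 2850 ((283.2896423339844, 173.07586669921875), (66.27029418945312, 66.60247802734375), 48.36646270751953)
```

View pics/w1.png

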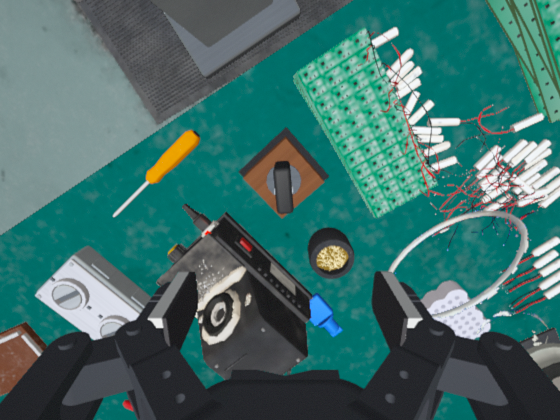

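The wrist picture shows the key in its stand at (284,187) and the stand centred at (283,173). The paddle's long side is almost vertical in the image, so it lies along tool x. Next I'll fit the key model to its silhouette.

```bash
cat >> h.py <<'E'
from scipy.optimize import minimize
def hullmask(c,pts,m,S=4):
    k,R,t=cal(c); p=(np.array(pts)-t)@R
    uv=np.c_[k["cx"]+k["fx"]*p[:,0]/p[:,2],k["cy"]+k["fy"]*p[:,1]/p[:,2]]
    cv2.fillConvexPoly(m,cv2.convexHull(np.round((uv*S)).astype(np.int32)),1)
def keymask(c,x,y,z,yaw,S=4,shank=False):
    m=np.zeros((420*S,560*S),np.uint8); a=np.linspace(0,6.283,24)
    box=[(i*.025,j*.009,h) for i in(-1,1) for j in(-1,1) for h in(.043,.095)]
    cyl=lambda r,h1,h2:[(r*np.cos(b),r*np.sin(b),h) for b in a for h in(h1,h2)]
    parts=[box,cyl(.021,.038,.043)]
    if shank: parts+=[cyl(.013,.009,.038),[(i*.013,j*.0025,h) for i in(-1,1) for j in(-1,1) for h in(0,.009)]]
    Rz=np.array([[np.cos(yaw),-np.sin(yaw),0],[np.sin(yaw),np.cos(yaw),0],[0,0,1]])
    for q in parts: hullmask(c,np.array(q)@Rz.T+[x,y,z],m,S)
    return m
def fitkey(c,mask,x,y,z,yaw,S=4,shank=False):
    M=cv2.resize(mask.astype(np.uint8),None,fx=S,fy=S,interpolation=cv2.INTER_NEAREST)
    def f(v):
        m=keymask(c,x+v[0]/1e3,y+v[1]/1e3,z,yaw+v[2]/30,S,shank); return 1-(m&M).sum()/(m|M).sum()
    r=minimize(f,[0,0,0],method="Nelder-Mead",options=dict(initial_simplex=[[-4,-4,-3],[5,0,0],[0,5,0],[0,0,4]],xatol=.05,fatol=1e-4))
    return x+r.x[0]/1e3,y+r.x[1]/1e3,np.degrees(yaw+r.x[2]/30),r.fun
E
python3 - <<'E'
from h import *
d=env.silhouettes("key","wrist"); d=[q for q in d if q["rect"][0]<300 and q["rect"][0]>230 and q["rect"][1]<200][0]
print(fitkey("wrist",d["pixels"],.4537,-.0509,.002,np.radians(149)))
# paddle by darkness in the picture
im=cv2.imread("pics/w1.png"); g=im.max(2)
sub=g[150:225,255:315]; m=(sub<62).astype(np.uint8)
n,l,st,ce=cv2.connectedComponentsWithStats(m)
i=1+st[1:,4].argmax(); print(st[i],ce[i]+[255,150], cv2.minAreaRect(cv2.findNonZero((l==i).astype(np.uint8))))
# stand square fit top z=.044
s=[q for q in env.silhouettes("key_stand","wrist")][0]["pixels"].astype(np.uint8)
M=cv2.findNonZero(s); r=cv2.minAreaRect(M); print(r)
def f(v):
    mm=np.zeros((1680,2240),np.uint8)
    for h,zs in((.043,(0,.004)),(.035,(.004,.044))):
        P=[(i*h,j*h,z) for i in(-1,1) for j in(-1,1) for z in zs]
        a=v[2]/30; R=np.array([[np.cos(a),-np.sin(a),0],[np.sin(a),np.cos(a),0],[0,0,1]])
        hullmask("wrist",np.array(P)@R.T+[.452+v[0]/1e3,-.052+v[1]/1e3,0],mm)
    S=cv2.resize(s|0,None,fx=4,fy=4,interpolation=0)
    # ignore key pixels
    K=cv2.resize(d["pixels"].astype(np.uint8),None,fx=4,fy=4,interpolation=0)
    S|=K; mm|=K
    return 1-(mm&S).sum()/(mm|S).sum()
r=minimize(f,[0,0,0],method="Nelder-Mead",options=dict(initial_simplex=[[-3,-3,3],[4,0,0],[0,4,0],[0,0,-3]]))
print(452+r.x[0],-52+r.x[1],np.degrees(r.x[2]/30),r.fun)
E
```

```text
(np.float64(0.45227415824660694), np.float64(-0.049611105344093236), np.float64(152.66519531494023), np.float64(0.11009475560559157))
[ 19  11  19  52 227] [284.7445 176.8458] ((27.782350540161133, 36.670589447021484), (51.46335220336914, 16.18296241760254), 85.60128784179688)
((283.2896423339844, 173.07586669921875), (66.27029418945312, 66.60247802734375), 48.36646270751953)
451.23484311689367 -49.621044462143644 11.879440580385944 0.08461538461538465
```

>>> step_arm(
  rotation=[
    [0,0,-3],
    [0,0,-3],
    [0,0,-3],
    [0,0,-3],
    [0,0,-3],
    [0,0,-3],
    [0,0,-3],
    [0,0,-3],
    [0,0,-3],
    [0,0,-3],
    [0,0,-3],
    [0,0,-3],
    [0,0,-3],
    [0,0,-3],
    [0,0,-3],
    [0,0,-3],
    [0,0,-3],
  ],
  linear=[
    [0,-0.001,0.04],
    [0,-0.001,0.08],
    [0,-0.001,0.12],
    [0,-0.001,0.16],
    [0,-0.001,0.19],
    [0,-0.001,0.208],
    [0,-0.001,0.208],
    [0,-0.001,0.208],
    [0,-0.001,0.208],
    [0,-0.001,0.208],
    [0,-0.001,0.208],
    [0,-0.001,0.208],
    [0,-0.001,0.208],
    [0,-0.001,0.208],
    [0,-0.001,0.208],
    [0,-0.001,0.208],
    [0,-0.001,0.208],
  ],
  fingers=[0.0854,0.0854,0.0854,0.0854,0.06,0.04,0.035,0.03,0.025,0.02,0.015,0.01,0.01,0.01,0.01,0.01,0.01],
)

```text
time: 4.95
eef_pos: [0.453, -0.0508, 0.0628]
tool_rot: [[-0.884, 0.467, 0.003], [0.467, 0.884, -0.001], [-0.003, 0.0, -1.0]]
contact_force: [-0.4, -0.3, 7.3]
gripper_width: 0.0174
finger_force: 58.9
```

>>> step_arm(
  rotation=[
    [0,0,0],
    [0,0,0],
    [0,0,0],
    [0,0,0],
    [0,0,0],
    [0,0,0],
    [0,0,0],
  ],
  linear=[
    [0,0,-0.015],
    [0,0,-0.04],
    [0,0,-0.08],
    [0,0,-0.12],
    [0,0,-0.16],
    [0,0,-0.2],
    [0,0,-0.2],
  ],
  fingers=[0.01,0.01,0.01,0.01,0.01,0.01,0.01],
)

```text
time: 5.65
eef_pos: [0.4545, -0.0513, 0.2678]
tool_rot: [[-0.884, 0.467, 0.011], [0.467, 0.884, -0.004], [-0.012, 0.002, -1.0]]
contact_force: [-0.5, 0.0, -2.4]
gripper_width: 0.0172
finger_force: 58.8
```

>>> step_arm(
  rotation=[
    [0,0,6],
    [0,0,14],
    [0,0,22],
    [0,0,30],
    [0,0,38],
    [0,0,46],
    [0,0,54],
    [0,0,62],
    [0,0,68],
    [0,0,72],
    [0,0,72],
    [0,0,72],
    [0,0,72],
    [0,0,72],
  ],
  linear=[
    [-0.01,-0.02,0],
    [-0.03,-0.05,0],
    [-0.05,-0.09,0],
    [-0.07,-0.125,0],
    [-0.09,-0.16,0],
    [-0.11,-0.195,0],
    [-0.13,-0.23,0],
    [-0.15,-0.265,0],
    [-0.17,-0.3,0],
    [-0.185,-0.325,0],
    [-0.191,-0.339,0],
    [-0.191,-0.339,0.03],
    [-0.191,-0.339,0.06],
    [-0.191,-0.339,0.06],
  ],
  fingers=[0.01,0.01,0.01,0.01,0.01,0.01,0.01,0.01,0.01,0.01,0.01,0.01,0.01,0.01],
)

```text
time: 7.05
eef_pos: [0.4601, -0.4359, 0.195]
tool_rot: [[0.17, 0.985, -0.007], [0.985, -0.17, 0.01], [0.008, -0.008, -1.0]]
contact_force: [-0.2, 0.4, -1.3]
gripper_width: 0.0172
finger_force: 58.7
```

```bash
python3 - <<'E'
from h import *
s=env.sense(); print(s["eef_pos"],s["qpos"],s["time"],s["gripper_width"],s["contact_force"],np.degrees(np.arctan2(s["tool_rot"][1,0],s["tool_rot"][0,0])))
im=env.read_camera("wrist"); save(im,"w2.png")
for n,z in [("key",s["eef_pos"][2]-.0608),("pack_case",0.0),("near_screw_slot",.044),("far_screw_slot",.044)]:
    for d in env.tip_of(n,"wrist")[:3]: print(n,round(d["p"],2),d["position"],onz("wrist",d["position"],z))
env.read_camera("top")
for n in ("near_screw","far_screw","pack_case"):
  for d in env.silhouettes(n,"wrist")[:2]: print(n,round(d["p"],2),d["rect"])
E
```

```text
[ 0.4601 -0.4359  0.195 ] [-0.9371  0.2553  1.6293  0.0001  1.2689 -0.7666] 7.05 0.01716505598737717 [-0.2103  0.3983 -1.299 ] 80.22664676137013
key 0.93 [288.7, 233.5] [ 0.4653 -0.4402  0.1342]
pack_case 0.64 [295.8, 127.3] [ 0.4861 -0.3784  0.    ]
pack_case 0.4 [251.5, 147.9] [ 0.4353 -0.3915  0.    ]
near_screw_slot 0.9 [253.2, 147.3] [ 0.4428 -0.3877  0.044 ]
far_screw_slot 0.7 [333.9, 118.3] [ 0.5214 -0.3749  0.044 ]
near_screw 0.85 [232.4, 130.0, 274.6, 169.3]
pack_case 0.65 [206.1, 50.7, 382.4, 199.1]
```

View pics/w2.png

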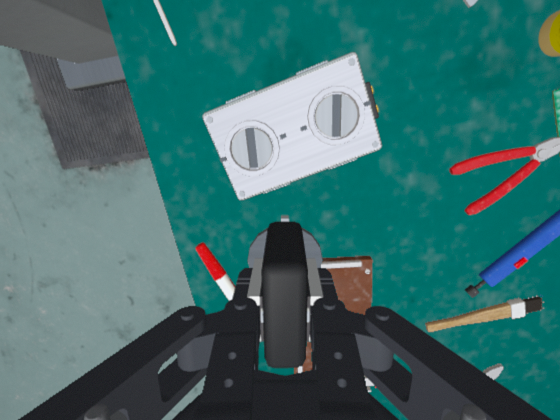

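The wrist picture shows the case at (293,127), with the near screw at (252,149) and the far screw at (336,117). Both slots are almost vertical in the image, and the marks lie on the centre line. The key is held at (285,260) with its blade end near (285,218). I'll rectify the case to the rim plane and measure the slots and the blade.

```bash
cat >> h.py <<'E'
def rect(c,im,x0,y0,W,H,z,s=3000.):   # rectified: col -> +x, row -> -y ; s px/m
    P=np.float32([proj(c,(x0+a*W,y0-b*H,z)) for a,b in((0,0),(1,0),(1,1),(0,1))])
    Q=np.float32([[0,0],[W*s,0],[W*s,H*s],[0,H*s]])
    return cv2.warpPerspective(im,cv2.getPerspectiveTransform(P,Q),(int(W*s),int(H*s)),flags=cv2.INTER_CUBIC)
def slot(c,im,x,y,z=.051,s=4000.,thr=None):
    r=rect(c,im,x-.025,y+.025,.05,.05,z,s); g=cv2.GaussianBlur(cv2.cvtColor(r,cv2.COLOR_RGB2GRAY),(0,0),2)
    yy,xx=np.mgrid[:200,:200]; m=((g<(thr or 130))&(np.hypot(xx-100,yy-100)<68)).astype(np.uint8)
    n,l,st,ce=cv2.connectedComponentsWithStats(m); i=1+st[1:,4].argmax()
    pts=np.argwhere(l==i)[:,::-1].astype(np.float32); vx,vy,_,_=cv2.fitLine(pts,cv2.DIST_L2,0,.01,.01).ravel()
    cx,cy=ce[i]; R=cv2.minAreaRect(pts)
    return r,(x-.025+cx/s,y+.025-cy/s),np.degrees(np.arctan2(-vy,vx))%180,np.array(R[1])/s*1e3,g
E
python3 - <<'E'
from h import *
im=cv2.imread("pics/w2.png")[:,:,::-1].copy()
s=env.sense(); print(s["eef_pos"])
out=[]
for n,uv in(("near",(252,149)),("far",(336,117))):
    p=onz("wrist",uv,.051)[:2]
    for it in range(3):
        r,c,a,sz,g=slot("wrist",im,*p); p=c
    print(n,np.array(c),a,sz,np.percentile(g,[5,20,50,80]))
    out.append(cv2.resize(r,(300,300)))
T=s["tool_rot"]; o=s["eef_pos"]+T[:,2]*.0608
z=cv2.resize(im[195:275,235:335],(500,400),interpolation=cv2.INTER_CUBIC)
yaw=np.arctan2(T[1,0],T[0,0])
def dr(P,col):
    q=np.array([(proj("wrist",p)-[235,195])*5 for p in P]).astype(int); cv2.polylines(z,[q],True,col,1)
dr([o+T@np.array([i*.012,j*.0015,0]) for i,j in((-1,-1),(1,-1),(1,1),(-1,1))],(255,0,0))
dr([o+T@np.array([.021*np.cos(b),.021*np.sin(b),-.038]) for b in np.linspace(0,6.28,30)],(255,255,0))
dr([o+T@np.array([.011*np.cos(b),.011*np.sin(b),-.009]) for b in np.linspace(0,6.28,30)],(0,255,0))
W=np.zeros((600,800,3),np.uint8); W[:300,:300]=out[0]; W[300:,:300]=out[1]; W[:400,300:]=z
k=cv2.resize(rect("wrist",im,.39,-.30,.18,.14,.051,2500),(257,200)); W[400:,300:557]=k
save(W,"m1.png")
E
```

```text
[ 0.4627 -0.4396  0.2026]
near [ 0.4414 -0.3872] 84.873405 [ 6.832  33.7012] [118. 178. 198. 218.]
far [ 0.522  -0.3725] 82.25884 [ 6.8358 33.6312] [118. 182. 198. 219.]
```

View pics/m1.png

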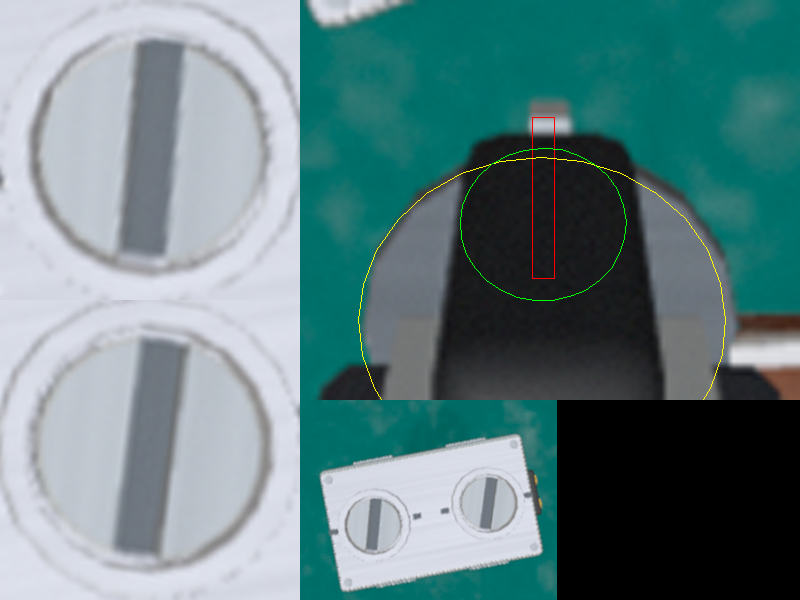

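The panel shows both slots as clear dark bands. The model overlay is off by some pixels because the arm was still settling when that picture was taken. I'll take a fresh picture now that it is still.

```bash
cat > m.py <<'E'
from h import *
import sys
s0=env.sense(); im=env.read_camera("wrist"); s=env.sense(); save(im,sys.argv[1]); print("still?",s0["eef_pos"],s["eef_pos"],s["time"])
T=s["tool_rot"]; print("tool z",T[:,2],"yaw",np.degrees(np.arctan2(T[1,0],T[0,0])))
C=[]
for n,uv in(("near",(.440,-.387,.051)),("far",(.520,-.372,.051))):
    p=uv[:2]
    for it in range(3): r,p,a,sz,g=slot("wrist",im,*p)
    C.append(p); print(n,np.array(p),a,sz)
d=np.subtract(C[1],C[0]); print("dist",np.hypot(*d),"case yaw",np.degrees(np.arctan2(d[1],d[0])))
E
cat > ov.py <<'E'
from h import *
import sys
im=cv2.imread("pics/"+sys.argv[1])[:,:,::-1].copy(); s=env.sense(); T=s["tool_rot"]; z=cv2.resize(im[195:275,235:335],(600,480),interpolation=cv2.INTER_CUBIC)
o=s["eef_pos"]+T[:,2]*.0608
def dr(P,col): cv2.polylines(z,[np.array([(proj("wrist",p)-[235,195]+.5)*6 for p in P]).astype(int)],True,col,1)
dr([o+T@np.array([i*.012,j*.0015,0]) for i,j in((-1,-1),(1,-1),(1,1),(-1,1))],(255,0,0))
dr([o+T@np.array([.021*np.cos(b),.021*np.sin(b),-.043]) for b in np.linspace(0,6.28,30)],(255,255,0))
dr([o+T@np.array([i*.025,j*.009,-.095]) for i,j in((-1,-1),(1,-1),(1,1),(-1,1))],(0,255,255))
save(z,"ov_"+sys.argv[1])
E
python3 m.py w3.png; python3 ov.py w3.png
```

```text
still? [ 0.4627 -0.4396  0.2026] [ 0.4625 -0.4395  0.2022] 7.55
tool z [ 0.0008 -0.0011 -1.    ] yaw 80.16062441404524
near [ 0.4383 -0.3813] 84.843864 [ 6.6133 32.2147]
far [ 0.5168 -0.3665] 82.0916 [ 6.5963 32.7551]
dist 0.079891583215298 case yaw 10.685168962739018
```

View pics/ov_w3.png

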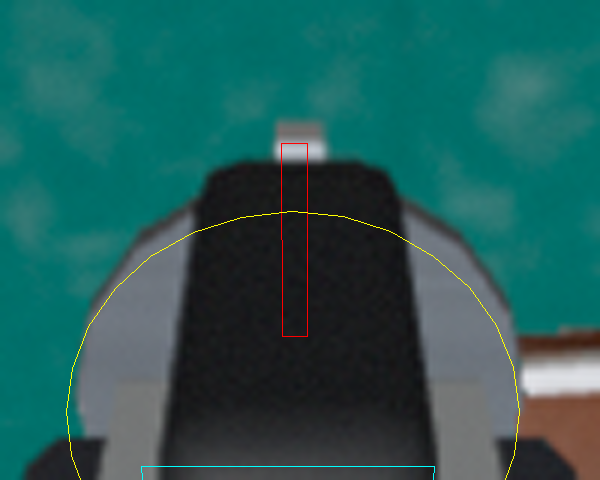

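The overlay shows the blade end at crop (300,140) and the flange spanning columns 78–520. Both sit about 6 crop px (1 px in the image) right of the model and slightly higher than it. I'll fit the held key's offset numerically.

```bash
cat > fk.py <<'E'
from h import *
import sys
im=cv2.imread("pics/"+sys.argv[1])[:,:,::-1].astype(int); s=env.sense(); T=s["tool_rot"]; E=s["eef_pos"]; k,R,t=cal("wrist")
r0,r1,c0,c1=200,252,242,320; S=8
sub=cv2.resize(im[r0:r1,c0:c1].astype(np.uint8),None,fx=S,fy=S,interpolation=cv2.INTER_LINEAR).astype(int)
green=(sub[:,:,1]-sub[:,:,0]>35); NG=(~green).astype(np.uint8); BK=(sub.max(2)<60).astype(np.uint8)
a=np.linspace(0,6.283,40); cyl=lambda r,h1,h2:[(r*np.cos(b),r*np.sin(b),h) for b in a for h in(h1,h2)]
box=[(i*.025,j*.009,h) for i in(-1,1) for j in(-1,1) for h in(.043,.095)]
bl=[(i*(.012+h/9),j*(.0015+h/9),h) for i in(-1,1) for j in(-1,1) for h in(0,.009)]
bl=[(i*l,j*w,h) for l,w,h in((.012,.0015,0),(.013,.0025,.009)) for i in(-1,1) for j in(-1,1)]
def fill(m,P,v):
    x,y,z,b=v[0]/1e3,v[1]/1e3,v[2]/1e3,v[3]/50
    P=np.array(P)*[1,1,-1]; P[:,2]+=.0608   # tool frame, untilted: z forward
    c,sn=np.cos(b),np.sin(b); P=P@np.array([[c,0,sn],[0,1,0],[-sn,0,c]]).T+[x,y,z]
    p=(E+P@T.T-t)@R; uv=np.c_[k["cx"]+k["fx"]*p[:,0]/p[:,2]-c0+.5,k["cy"]+k["fy"]*p[:,1]/p[:,2]-r0+.5]
    cv2.fillConvexPoly(m,cv2.convexHull(np.round(uv*S).astype(np.int32)),1)
def f(v):
    n=np.zeros(NG.shape,np.uint8); b=n.copy()
    fill(b,box,v)
    for q in(box,cyl(.021,.038,.043),cyl(.013,.012,.038),cyl(.011,.009,.010),bl): fill(n,q,v)
    return (n^NG).sum()/NG.sum()+(b^BK).sum()/BK.sum()
for fixt in (1,0):
    g=(lambda v:f([v[0],v[1],v[2],0])) if fixt else f
    n=3 if fixt else 4
    st=np.vstack([np.zeros(n),3*np.eye(n)]) if fixt else np.vstack([np.r_[r.x,0],np.r_[r.x,0]+2*np.eye(4)])
    r=minimize(g,st[0],method="Nelder-Mead",options=dict(initial_simplex=st,xatol=.02,fatol=1e-4,maxiter=400)); print("x,y,z mm,tilt/50",r.x,r.fun, f([0,0,0,0]))
E
python3 fk.py w3.png
python3 - <<'E'
from h import *
s=env.sense();o=s["eef_pos"]+s["tool_rot"][:,2]*.0608
for c in("side","top"):
    env.read_camera(c); print(c,"expected origin px",proj(c,o),[ (round(d["p"],2),np.round(d["position"],1)) for d in env.tip_of("key",c)[:5]])
E
```

```text
x,y,z mm,tilt/50 [-3.2342  0.5644 10.814 ] 0.11969207915456699 0.20537322598702296
x,y,z mm,tilt/50 [-2.962   0.561   8.4507  3.0127] 0.08905303049348372 0.20537322598702296
side expected origin px [213.4496 248.0653] [(0.97, array([213.1, 250.9])), (0.97, array([396.4, 215.5])), (0.69, array([327.8, 208.8])), (0.59, array([314. , 250.9])), (0.52, array([250.7, 270.8]))]
top expected origin px [398.8528 285.8802] [(0.75, array([272.5, 116.2])), (0.7, array([239.4, 171.7]))]
```

```bash
python3 - <<'E'
from h import *
s=env.sense();T=s["tool_rot"];W=np.zeros((600,800,3),np.uint8)
for i,c in enumerate(("side","top")):
    im=env.read_camera(c); o=s["eef_pos"]+T[:,2]*.0608; u=proj(c,o+[0,0,.03]).astype(int)-[20,30]; S=10
    z=cv2.resize(im[u[1]:u[1]+60,u[0]:u[0]+40],None,fx=S,fy=S,interpolation=cv2.INTER_CUBIC)
    def dr(P,col): cv2.polylines(z,[np.array([(proj(c,p)-u+.5)*S for p in P]).astype(int)],True,col,1)
    dr([o+T@np.array([a*.012,j*.0015,0]) for a,j in((-1,-1),(1,-1),(1,1),(-1,1))],(255,0,0))
    for h in(.038,.043): dr([o+T@np.array([.021*np.cos(b),.021*np.sin(b),-h]) for b in np.linspace(0,6.28,30)],(255,255,0))
    W[:,i*400:i*400+400]=z
    if c=="side":
        for d in env.silhouettes("key",c):
            if abs(d["rect"][0]-205)<15: print(d["p"],d["rect"])
save(W,"sv.png")
for h in(0,.009,.038,.043): print(h,proj("side",o+[0,0,h]))
E
```

```text
0.77 [196.9, 180.8, 227.9, 251.0]
0 [213.2806 248.4548]
0.009 [212.9244 243.0051]
0.038 [211.7418 224.9118]
0.043 [211.5324 221.7071]
```

View pics/sv.png

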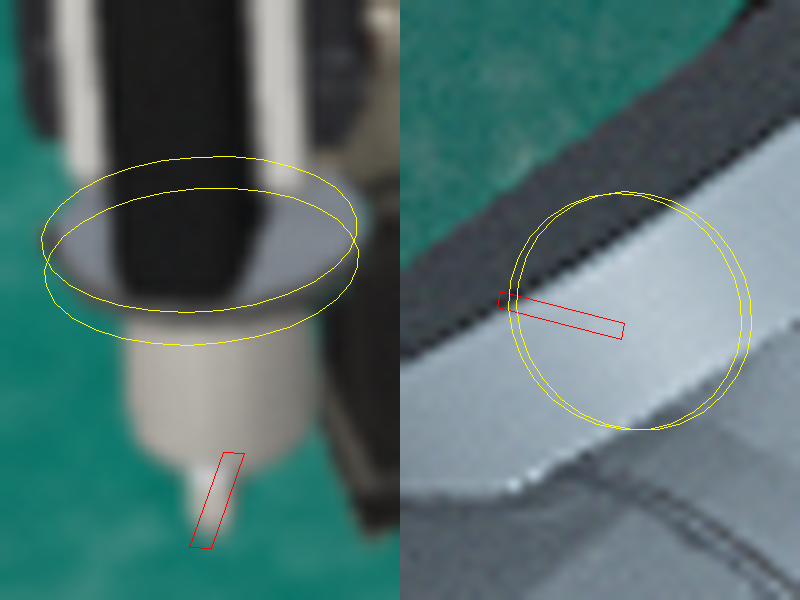

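The side crop shows the key upright in the jaws. Its blade end at (208,540) and flange are within about 1–2 px of the model, so it has not slipped in z. I'll refit with z fixed for the seen offset, which also cancels the camera bias.

```bash
cat >> fk.py <<'E'
print("z fixed:")
for z in(-1,0,1):
  for tl in (0,1):
    g=(lambda v:f([v[0],v[1],z,v[2] if tl else 0]))
    st=np.vstack([np.zeros(3),3*np.eye(3)]) if tl else np.vstack([np.zeros(2),3*np.eye(2)])
    r=minimize(g,st[0],method="Nelder-Mead",options=dict(initial_simplex=st,xatol=.02,fatol=1e-4)); print(z,r.x,r.fun)
# blade end rows/cols: bright non-green above the handle
b=(NG==1)&(BK==0); rows=np.where(NG[:, (285-c0)*S])[0]; print("top nongreen row at col 285",rows[0]/S+r0-.5)
E
python3 fk.py w3.png | sed -n '/z fixed/,$p'
```

```text
z fixed:
-1 [0.9212 0.6282] 0.16748476996122846
-1 [0.5209 0.6262 2.5823] 0.12882111172510421
0 [0.6432 0.7625] 0.16239355960013302
0 [0.1408 0.5874 2.6285] 0.12383505790342034
1 [0.2458 0.5386] 0.1572015980915454
1 [-0.3544  0.5147  3.092 ] 0.11603939614400519
top nongreen row at col 285 215.0
```

>>> step_arm(
  rotation=[
    [0,0,-2],
    [0,0,-4.6],
    [0,0,-4.6],
    [0,0,-4.6],
    [0,0,-4.6],
    [0,0,-4.6],
    [0,0,-4.6],
    [0,0,-4.6],
    [0,0,-4.6],
    [0,0,-4.6],
  ],
  linear=[
    [0.02,-0.014,0.01],
    [0.04,-0.027,0.03],
    [0.0514,-0.0343,0.05],
    [0.0514,-0.0343,0.065],
    [0.0514,-0.0343,0.077],
    [0.0514,-0.0343,0.077],
    [0.0514,-0.0343,0.077],
    [0.0514,-0.0343,0.077],
    [0.0514,-0.0343,0.077],
    [0.0514,-0.0343,0.077],
  ],
  fingers=[0.01,0.01,0.01,0.01,0.01,0.01,0.01,0.01,0.01,0.01],
)

```text
time: 8.9
eef_pos: [0.4376, -0.3833, 0.125]
tool_rot: [[0.092, 0.996, 0.001], [0.996, -0.092, -0.001], [-0.001, 0.001, -1.0]]
contact_force: [0.5, -0.4, -1.7]
gripper_width: 0.0174
finger_force: 59.0
```

```bash
python3 - <<'E'
from h import *
s=env.sense(); T=s["tool_rot"]; print(s["eef_pos"],s["time"],s["contact_force"],s["moment"],T[:,2],np.degrees(np.arctan2(T[1,0],T[0,0])))
E
```

```text
[ 0.4376 -0.3833  0.125 ] 8.9 [ 0.5314 -0.3947 -1.6851] [-0.0258 -0.0031  0.0071] [ 0.0007 -0.001  -1.    ] 84.74439077141763
```

>>> step_arm(
  rotation=[
    [0,0,0],
    [0,0,0],
    [0,0,0],
    [0,0,0],
    [0,0,0],
    [0,0,0],
    [0,0,0],
    [0,0,0],
    [0,0,0],
    [0,0,0],
  ],
  linear=[
    [0,0,0.005],
    [0,0,0.01],
    [0,0,0.012],
    [0,0,0.014],
    [0,0,0.016],
    [0,0,0.018],
    [0,0,0.019],
    [0,0,0.019],
    [0,0,0.019],
    [0,0,0.019],
  ],
  fingers=[0.01,0.01,0.01,0.01,0.01,0.01,0.01,0.01,0.01,0.01],
)

```text
time: 9.9
eef_pos: [0.4373, -0.3829, 0.1055]
tool_rot: [[0.091, 0.996, 0.0], [0.996, -0.091, -0.0], [-0.0, 0.0, -1.0]]
contact_force: [0.1, -0.5, -1.4]
gripper_width: 0.0172
finger_force: 59.0
```

```bash
cat > q.py <<'E'
from h import *
s=env.sense(); T=s["tool_rot"]; print("pos",s["eef_pos"],"t",s["time"],"F",s["contact_force"],"M",s["moment"],"z",T[:,2],"yaw",np.degrees(np.arctan2(T[1,0],T[0,0])),"w",s["gripper_width"])
E
python3 q.py
```

```text
pos [ 0.4373 -0.3829  0.1055] t 9.9 F [ 0.1473 -0.5339 -1.3917] M [-0.0093  0.0054  0.0169] z [ 0.0002 -0.0003 -1.    ] yaw 84.75095417499244 w 0.01718314621851901
```

>>> step_arm(
  rotation=[
    [0,0,4],
    [0,0,8],
    [0,0,13],
    [0,0,18],
    [0,0,23],
    [0,0,28],
    [0,0,33],
    [0,0,38],
    [0,0,43],
    [0,0,48],
    [0,0,53],
    [0,0,58],
    [0,0,62],
    [0,0,62],
    [0,0,62],
  ],
  linear=[
    [0,0,0],
    [0,0,0],
    [0,0,0],
    [0,0,0],
    [0,0,0],
    [0,0,0],
    [0,0,0],
    [0,0,0],
    [0,0,0],
    [0,0,0],
    [0,0,0],
    [0,0,0],
    [0,0,0],
    [0,0,0],
    [0,0,0],
  ],
  fingers=[0.01,0.01,0.01,0.01,0.01,0.01,0.01,0.01,0.01,0.01,0.01,0.01,0.01,0.01,0.01],
)

```text
time: 11.4
eef_pos: [0.4369, -0.3822, 0.1052]
tool_rot: [[0.922, 0.388, -0.001], [0.388, -0.922, 0.001], [-0.001, -0.002, -1.0]]
contact_force: [-3.2, 3.4, 1.3]
gripper_width: 0.0173
finger_force: 59.3
```

```bash
python3 q.py
```

```text
pos [ 0.4369 -0.3822  0.1052] t 11.4 F [-3.1992  3.4074  1.3012] M [0.6429 0.5313 0.1349] z [-0.0012  0.0015 -1.    ] yaw 22.846653781839816 w 0.017282917015668645
```

>>> step_arm(
  rotation=[
    [0,0,4],
    [0,0,8],
    [0,0,12],
    [0,0,15],
    [0,0,18],
    [0,0,18],
    [0,0,18],
  ],
  linear=[
    [-0.0004,-0.0009,0],
    [-0.0004,-0.0009,0],
    [-0.0004,-0.0009,0],
    [-0.0004,-0.0009,0],
    [-0.0004,-0.0009,0],
    [-0.0004,-0.0009,0],
    [-0.0004,-0.0009,0],
  ],
  fingers=[0.01,0.01,0.01,0.01,0.01,0.01,0.01],
)

```text
time: 12.1
eef_pos: [0.4367, -0.3819, 0.1053]
tool_rot: [[0.996, 0.084, 0.0], [0.084, -0.996, 0.001], [0.0, -0.001, -1.0]]
contact_force: [-0.7, 2.6, -0.4]
gripper_width: 0.0173
finger_force: 59.2
```

```bash
python3 q.py
```

```text
pos [ 0.4367 -0.3819  0.1053] t 12.1 F [-0.6904  2.6312 -0.3895] M [0.6474 0.0989 0.056 ] z [ 0.0002  0.0006 -1.    ] yaw 4.844045620202906 w 0.017251255181211574
```

>>> step_arm(
  rotation=[
    [0,0,1],
    [0,0,2],
    [0,0,3],
    [0,0,3],
    [0,0,3],
  ],
  linear=[
    [0,0,0],
    [0,0,0],
    [0,0,0],
    [0,0,0],
    [0,0,0],
  ],
  fingers=[0.01,0.01,0.01,0.01,0.01],
)

```text
time: 12.6
eef_pos: [0.4366, -0.3819, 0.1053]
tool_rot: [[1.0, 0.031, 0.0], [0.031, -1.0, 0.001], [0.0, -0.001, -1.0]]
contact_force: [0.8, 3.7, 0.4]
gripper_width: 0.0174
finger_force: 59.3
```

```bash
python3 q.py
```

```text
pos [ 0.4366 -0.3819  0.1053] t 12.6 F [0.7719 3.6678 0.4399] M [1.0112 0.0061 0.148 ] z [ 0.0001  0.0005 -1.    ] yaw 1.7601423676642807 w 0.017351254099108003
```

>>> step_arm(
  rotation=[
    [0,0,1],
    [0,0,2],
    [0,0,3],
    [0,0,3],
    [0,0,3],
  ],
  linear=[
    [0,0,0],
    [0,0,0],
    [0,0,0],
    [0,0,0],
    [0,0,0],
  ],
  fingers=[0.01,0.01,0.01,0.01,0.01],
)

```text
time: 13.1
eef_pos: [0.4366, -0.3818, 0.1053]
tool_rot: [[1.0, -0.022, -0.0], [-0.022, -1.0, 0.001], [-0.0, -0.001, -1.0]]
contact_force: [0.0, 5.8, 1.5]
gripper_width: 0.0177
finger_force: 59.8
```

```bash
python3 q.py
```

```text
pos [ 0.4366 -0.3818  0.1053] t 13.1 F [0.0102 5.7721 1.529 ] M [ 1.2011 -0.0538  0.3391] z [-0.0001  0.0007 -1.    ] yaw -1.2463845630200088 w 0.017747475046602613
```

>>> step_arm(
  rotation=[
    [0,0,1],
    [0,0,2],
    [0,0,3],
    [0,0,3],
    [0,0,3],
  ],
  linear=[
    [0,0,0],
    [0,0,0],
    [0,0,0],
    [0,0,0],
    [0,0,0],
  ],
  fingers=[0.01,0.01,0.01,0.01,0.01],
)

```text
time: 13.6
eef_pos: [0.4366, -0.3817, 0.1053]
tool_rot: [[0.997, -0.073, -0.0], [-0.073, -0.997, 0.001], [-0.0, -0.001, -1.0]]
contact_force: [0.7, 4.7, 1.5]
gripper_width: 0.0175
finger_force: 61.1
```

```bash
python3 q.py
```

```text
pos [ 0.4366 -0.3817  0.1053] t 13.6 F [0.7222 4.7443 1.4851] M [ 1.2414 -0.0737  0.6039] z [-0.0003  0.0006 -1.    ] yaw -4.179079219228486 w 0.017470506719751342
```

>>> step_arm(
  rotation=[
    [0,0,-3],
    [0,0,-6],
    [0,0,-8],
    [0,0,-8],
    [0,0,-8],
    [0,0,-8],
    [0,0,-8],
    [0,0,-8],
    [0,0,-8],
    [0,0,-8],
    [0,0,-8],
  ],
  linear=[
    [0,0,0],
    [0,0,0],
    [0,0,0],
    [0,0,-0.004],
    [0,0,-0.008],
    [0,0,-0.016],
    [0,0,-0.03],
    [0,0,-0.04],
    [0,0,-0.04],
    [0,0,-0.04],
    [0,0,-0.04],
  ],
  fingers=[0.01,0.01,0.01,0.01,0.01,0.01,0.01,0.01,0.01,0.01,0.01],
)

```text
time: 14.7
eef_pos: [0.4363, -0.3818, 0.1449]
tool_rot: [[0.998, 0.065, -0.001], [0.065, -0.998, 0.001], [-0.001, -0.001, -1.0]]
contact_force: [0.4, 0.1, -2.1]
gripper_width: 0.0174
finger_force: 59.0
```

```bash
python3 q.py
```

```text
pos [ 0.4363 -0.3818  0.1449] t 14.7 F [ 0.3838  0.1033 -2.1416] M [ 0.0222  0.0363 -0.0012] z [-0.0006  0.0006 -1.    ] yaw 3.7471935405970798 w 0.01741480755420981
```

>>> step_arm(
  rotation=[
    [0,0,-6],
    [0,0,-14],
    [0,0,-22],
    [0,0,-30],
    [0,0,-38],
    [0,0,-46],
    [0,0,-54],
    [0,0,-62],
    [0,0,-70],
    [0,0,-76],
    [0,0,-78.4],
    [0,0,-78.4],
    [0,0,-78.4],
    [0,0,-78.4],
    [0,0,-78.4],
  ],
  linear=[
    [0.002,0.006,-0.004],
    [0.005,0.013,-0.009],
    [0.007,0.02,-0.014],
    [0.01,0.027,-0.02],
    [0.012,0.034,-0.026],
    [0.015,0.041,-0.032],
    [0.017,0.048,-0.038],
    [0.02,0.054,-0.042],
    [0.0224,0.0593,-0.045],
    [0.0224,0.0593,-0.045],
    [0.0224,0.0593,-0.045],
    [0.0224,0.0593,-0.045],
    [0.0224,0.0593,-0.045],
    [0.0224,0.0593,-0.045],
    [0.0224,0.0593,-0.045],
  ],
  fingers=[0.01,0.01,0.01,0.01,0.01,0.01,0.01,0.01,0.01,0.01,0.01,0.01,0.01,0.01,0.01],
)

```text
time: 16.2
eef_pos: [0.4627, -0.4398, 0.1902]
tool_rot: [[0.137, 0.991, -0.0], [0.991, -0.137, 0.0], [0.0, -0.0, -1.0]]
contact_force: [-0.1, 0.1, -1.6]
gripper_width: 0.0172
finger_force: 58.9
```

```bash
python3 m.py w4.png; python3 fk.py w4.png | sed -n '/z fixed/,$p'; python3 q.py
```

```text
still? [ 0.4627 -0.4398  0.1902] [ 0.4628 -0.4398  0.1902] 16.25
tool z [-0.0001  0.0001 -1.    ] yaw 82.13474080848317
near [ 0.4395 -0.3814] 10.824829 [ 6.4718 33.6807]
far [ 0.517  -0.3669] 82.014305 [ 6.6888 32.5928]
dist 0.07890876133886203 case yaw 10.602765103117902
z fixed:
-1 [1.0243 0.6278] 0.1670000588687514
-1 [0.3557 0.7104 3.0739] 0.13048194458442183
0 [0.5887 0.5697] 0.1618025906976284
0 [-0.0063  0.6805  2.8946] 0.12394916448631542
1 [0.2666 0.4879] 0.15587033910714126
1 [-0.4143  0.5247  3.1779] 0.11740875033257073
top nongreen row at col 285 215.0
pos [ 0.4628 -0.4398  0.1902] t 16.25 F [-0.3964  0.0358 -1.677 ] M [-0.0373  0.0059 -0.0308] z [-0.0001  0.0001 -1.    ] yaw 82.13474080848317 w 0.01750499373483296
```

The near slot now reads 10.8° against a case yaw of 10.6°, so it is locked. Next is the far screw.

>>> step_arm(
  rotation=[
    [0,0,0],
    [0,0,0],
    [0,0,0],
    [0,0,0],
    [0,0,0],
    [0,0,0],
    [0,0,0],
    [0,0,0],
    [0,0,0],
    [0,0,0],
  ],
  linear=[
    [0.025,0.014,0],
    [0.055,0.03,0.01],
    [0.0784,0.0429,0.03],
    [0.0784,0.0429,0.05],
    [0.0784,0.0429,0.065],
    [0.0784,0.0429,0.065],
    [0.0784,0.0429,0.065],
    [0.0784,0.0429,0.065],
    [0.0784,0.0429,0.065],
    [0.0784,0.0429,0.065],
  ],
  fingers=[0.01,0.01,0.01,0.01,0.01,0.01,0.01,0.01,0.01,0.01],
)

```text
time: 17.25
eef_pos: [0.5162, -0.3687, 0.1262]
tool_rot: [[0.137, 0.991, 0.001], [0.991, -0.137, -0.001], [-0.001, 0.001, -1.0]]
contact_force: [0.2, -0.7, -1.5]
gripper_width: 0.0175
finger_force: 58.9
```

```bash
python3 q.py
```

```text
pos [ 0.5162 -0.3687  0.1262] t 17.25 F [ 0.1559 -0.6962 -1.5241] M [-0.0179  0.0026 -0.0565] z [ 0.0011 -0.0011 -1.    ] yaw 82.12580436244359 w 0.017527345340836147
```

>>> step_arm(
  rotation=[
    [0,0,0],
    [0,0,0],
    [0,0,0],
    [0,0,0],
    [0,0,0],
    [0,0,0],
    [0,0,0],
    [0,0,0],
    [0,0,0],
    [0,0,0],
  ],
  linear=[
    [0,0,0.005],
    [0,0,0.01],
    [0,0,0.012],
    [0,0,0.014],
    [0,0,0.016],
    [0,0,0.018],
    [0,0,0.0195],
    [0,0,0.0195],
    [0,0,0.0195],
    [0,0,0.0195],
  ],
  fingers=[0.01,0.01,0.01,0.01,0.01,0.01,0.01,0.01,0.01,0.01],
)

```text
time: 18.25
eef_pos: [0.5161, -0.3681, 0.106]
tool_rot: [[0.137, 0.991, 0.0], [0.991, -0.137, -0.0], [-0.0, 0.0, -1.0]]
contact_force: [-0.7, 0.6, -1.0]
gripper_width: 0.0172
finger_force: 58.9
```

```bash
python3 q.py
```

```text
pos [ 0.5161 -0.3681  0.106 ] t 18.25 F [-0.6695  0.6417 -1.0222] M [-0.018   0.0141  0.0322] z [ 0.0002 -0.0002 -1.    ] yaw 82.15267589039365 w 0.017211641451613368
```

>>> step_arm(
  rotation=[
    [0,0,4],
    [0,0,8],
    [0,0,13],
    [0,0,18],
    [0,0,23],
    [0,0,28],
    [0,0,33],
    [0,0,38],
    [0,0,43],
    [0,0,48],
    [0,0,53],
    [0,0,58],
    [0,0,63],
    [0,0,68],
    [0,0,73],
    [0,0,76],
    [0,0,76],
    [0,0,76],
  ],
  linear=[
    [0,-0.0001,0],
    [0,-0.0002,0],
    [0.0001,-0.0004,0],
    [0.0001,-0.0005,0],
    [0.0002,-0.0006,0],
    [0.0002,-0.0007,0],
    [0.0003,-0.0008,0],
    [0.0004,-0.0009,0],
    [0.0005,-0.001,0],
    [0.0006,-0.0011,0],
    [0.0007,-0.0012,0],
    [0.0008,-0.0013,0],
    [0.0009,-0.0014,0],
    [0.001,-0.0014,0],
    [0.0011,-0.0015,0],
    [0.0012,-0.0015,0],
    [0.0012,-0.0015,0],
    [0.0012,-0.0015,0],
  ],
  fingers=[0.01,0.01,0.01,0.01,0.01,0.01,0.01,0.01,0.01,0.01,0.01,0.01,0.01,0.01,0.01,0.01,0.01,0.01],
)

```text
time: 20.05
eef_pos: [0.5147, -0.3666, 0.1059]
tool_rot: [[0.994, 0.108, 0.0], [0.108, -0.994, 0.0], [0.0, -0.0, -1.0]]
contact_force: [0.2, -0.2, -2.1]
gripper_width: 0.0175
finger_force: 59.1
```

```bash
python3 q.py
```

```text
pos [ 0.5147 -0.3666  0.1059] t 20.05 F [ 0.1615 -0.218  -2.0695] M [ 0.124  -0.0019  0.121 ] z [ 0.  0. -1.] yaw 6.2231985635761005 w 0.017526720316454216
```

>>> step_arm(
  rotation=[
    [0,0,2],
    [0,0,4],
    [0,0,6],
    [0,0,6],
    [0,0,6],
  ],
  linear=[
    [0,0,0],
    [0,0,0],
    [0,0,0],
    [0,0,0],
    [0,0,0],
  ],
  fingers=[0.01,0.01,0.01,0.01,0.01],
)

```text
time: 20.55
eef_pos: [0.5147, -0.3664, 0.1059]
tool_rot: [[1.0, 0.004, -0.0], [0.004, -1.0, 0.0], [-0.0, -0.0, -1.0]]
contact_force: [0.7, 2.7, 0.1]
gripper_width: 0.0173
finger_force: 59.3
```

```bash
python3 q.py
```

```text
pos [ 0.5147 -0.3664  0.1059] t 20.55 F [0.736  2.6599 0.0875] M [ 0.3798 -0.0075  0.1603] z [-0.      0.0004 -1.    ] yaw 0.23068053586676235 w 0.017259693563077924
```

Force and alignment are good. Now on to the stop.

>>> step_arm(
  rotation=[
    [0,0,2],
    [0,0,3],
    [0,0,4],
    [0,0,4],
    [0,0,4],
  ],
  linear=[
    [0,0,0],
    [0,0,0],
    [0,0,0],
    [0,0,0],
    [0,0,0],
  ],
  fingers=[0.01,0.01,0.01,0.01,0.01],
)

```text
time: 21.05
eef_pos: [0.5148, -0.3664, 0.1059]
tool_rot: [[0.998, -0.066, 0.0], [-0.066, -0.998, 0.0], [0.0, -0.0, -1.0]]
contact_force: [0.6, 3.7, 1.2]
gripper_width: 0.0172
finger_force: 60.4
```

```bash
python3 q.py
```

```text
pos [ 0.5148 -0.3664  0.1059] t 21.05 F [0.6173 3.7363 1.1705] M [ 0.7354 -0.1265  0.5699] z [ 0.0002  0.0004 -1.    ] yaw -3.807817865991812 w 0.017218479891950363
```

>>> step_arm(
  rotation=[
    [0,0,1],
    [0,0,2],
    [0,0,2],
    [0,0,2],
  ],
  linear=[
    [0,0,0],
    [0,0,0],
    [0,0,0],
    [0,0,0],
  ],
  fingers=[0.01,0.01,0.01,0.01],
)

```text
time: 21.45
eef_pos: [0.5148, -0.3664, 0.1059]
tool_rot: [[0.995, -0.102, 0.0], [-0.102, -0.995, 0.0], [0.0, -0.0, -1.0]]
contact_force: [0.9, 4.1, 1.9]
gripper_width: 0.0172
finger_force: 61.7
```

```bash
python3 q.py
```

```text
pos [ 0.5148 -0.3664  0.1059] t 21.45 F [0.8931 4.1419 1.9264] M [ 0.9824 -0.2138  0.7388] z [ 0.0002  0.0005 -1.    ] yaw -5.836826413152874 w 0.01718382876099481
```

>>> step_arm(
  rotation=[
    [0,0,-3],
    [0,0,-6],
    [0,0,-9],
    [0,0,-9],
    [0,0,-9],
    [0,0,-9],
    [0,0,-9],
    [0,0,-9],
    [0,0,-9],
    [0,0,-9],
    [0,0,-9],
  ],
  linear=[
    [0,0,0],
    [0,0,0],
    [0,0,0],
    [0,0,-0.004],
    [0,0,-0.008],
    [0,0,-0.016],
    [0,0,-0.03],
    [0,0,-0.045],
    [0,0,-0.06],
    [0,0,-0.06],
    [0,0,-0.06],
  ],
  fingers=[0.01,0.01,0.01,0.01,0.01,0.01,0.01,0.01,0.01,0.01,0.01],
)

```text
time: 22.55
eef_pos: [0.5149, -0.3668, 0.1666]
tool_rot: [[0.998, 0.055, 0.001], [0.055, -0.998, -0.001], [0.001, 0.001, -1.0]]
contact_force: [0.3, 0.1, -2.0]
gripper_width: 0.0171
finger_force: 59.0
```

```bash
python3 q.py
```

```text
pos [ 0.5149 -0.3668  0.1666] t 22.55 F [ 0.2646  0.0873 -1.9926] M [ 0.0143 -0.0002  0.0049] z [ 0.0009 -0.001  -1.    ] yaw 3.1489407956328814 w 0.017149021394165912
```

>>> step_arm(
  rotation=[
    [0,0,-6],
    [0,0,-14],
    [0,0,-22],
    [0,0,-30],
    [0,0,-38],
    [0,0,-46],
    [0,0,-54],
    [0,0,-62],
    [0,0,-70],
    [0,0,-76],
    [0,0,-79],
    [0,0,-79],
    [0,0,-79],
    [0,0,-79],
    [0,0,-79],
  ],
  linear=[
    [-0.006,0.007,-0.004],
    [-0.012,0.015,-0.008],
    [-0.018,0.022,-0.012],
    [-0.024,0.03,-0.016],
    [-0.03,0.037,-0.02],
    [-0.036,0.045,-0.0235],
    [-0.042,0.052,-0.0235],
    [-0.05,0.062,-0.0235],
    [-0.056,0.07,-0.0235],
    [-0.056,0.07,-0.0235],
    [-0.056,0.07,-0.0235],
    [-0.056,0.07,-0.0235],
    [-0.056,0.07,-0.0235],
    [-0.056,0.07,-0.0235],
    [-0.056,0.07,-0.0235],
  ],
  fingers=[0.01,0.01,0.01,0.01,0.01,0.01,0.01,0.01,0.01,0.01,0.01,0.01,0.01,0.01,0.01],
)

```text
time: 24.05
eef_pos: [0.4626, -0.4395, 0.1891]
tool_rot: [[0.137, 0.991, -0.0], [0.991, -0.137, 0.0], [0.0, -0.0, -1.0]]
contact_force: [-0.5, -0.3, -2.1]
gripper_width: 0.0174
finger_force: 58.9
```

```bash
python3 m.py w5.png; python3 fk.py w5.png | tail -4; python3 q.py
```

```text
still? [ 0.4626 -0.4395  0.1891] [ 0.4626 -0.4395  0.1892] 24.1
tool z [-0.0001  0.0001 -1.    ] yaw 82.13559455175044
near [ 0.4396 -0.3814] 10.7639475 [ 6.5719 33.6998]
far [ 0.5166 -0.3666] 10.863113 [ 6.5679 32.9909]
dist 0.07837082268241222 case yaw 10.905573673115999
0 [-0.0171  0.6805  3.1222] 0.12478814981061159
1 [0.2873 0.5669] 0.15507542879838349
1 [-0.3782  0.618   2.961 ] 0.1189314335040717
top nongreen row at col 285 215.0
pos [ 0.4626 -0.4395  0.1892] t 24.1 F [-0.0172  0.5363 -1.3967] M [-0.0159 -0.0004  0.0099] z [-0.0001  0.0001 -1.    ] yaw 82.13559455175044 w 0.017357178564434476
```

Both slots now read 10.8° and 10.9° against the case line's 10.9°, so both are locked. Returning the key to the stand.

>>> step_arm(
  rotation=[
    [0,0,0],
    [0,0,0],
    [0,0,-5],
    [0,0,-12],
    [0,0,-20],
    [0,0,-28],
    [0,0,-36],
    [0,0,-44],
    [0,0,-52],
    [0,0,-60],
    [0,0,-66],
    [0,0,-70],
    [0,0,-70],
    [0,0,-70],
    [0,0,-70],
    [0,0,-70],
    [0,0,-70],
  ],
  linear=[
    [0,0,-0.04],
    [0,0,-0.08],
    [0.02,-0.003,-0.08],
    [0.055,-0.009,-0.08],
    [0.095,-0.016,-0.08],
    [0.135,-0.022,-0.08],
    [0.175,-0.029,-0.08],
    [0.215,-0.035,-0.08],
    [0.255,-0.042,-0.08],
    [0.295,-0.048,-0.08],
    [0.335,-0.055,-0.08],
    [0.37,-0.06,-0.08],
    [0.384,-0.0628,-0.08],
    [0.384,-0.0628,-0.08],
    [0.384,-0.0628,-0.08],
    [0.384,-0.0628,-0.08],
    [0.384,-0.0628,-0.08],
  ],
  fingers=[0.01,0.01,0.01,0.01,0.01,0.01,0.01,0.01,0.01,0.01,0.01,0.01,0.01,0.01,0.01,0.01,0.01],
)

```text
time: 25.8
eef_pos: [0.4529, -0.0517, 0.2692]
tool_rot: [[-0.883, 0.469, -0.0], [0.469, 0.883, -0.0], [0.0, -0.0, -1.0]]
contact_force: [-0.5, 0.2, -1.7]
gripper_width: 0.0173
finger_force: 59.0
```

```bash
python3 - <<'E'
from h import *
s=env.sense(); im=env.read_camera("wrist"); save(im,"w6.png")
for d in env.tip_of("key_stand","wrist")[:2]: print(d["p"],d["position"],onz("wrist",d["position"],0))
T=s["tool_rot"]; print(proj("wrist",[.4512,-.0496,.044]))
d=env.silhouettes("key_stand","wrist")[0]; print(d["p"],d["rect"])
E
python3 q.py
```

```text
0.7 [285.2, 172.0] [ 0.4511 -0.0495  0.    ]
[285.185  179.1946]
0.93 [241.8, 128.6, 332.1, 217.5]
pos [ 0.4529 -0.0513  0.2692] t 25.95 F [ 0.9557  0.2247 -1.9889] M [-0.0319 -0.0045  0.0215] z [-0.0002  0.     -1.    ] yaw 152.07514140340308 w 0.017551943317828788
```

>>> step_arm(
  rotation=[
    [0,0,0],
    [0,0,0],
    [0,0,0],
    [0,0,0],
    [0,0,0],
    [0,0,0],
    [0,0,0],
    [0,0,0],
    [0,0,0],
    [0,0,0],
    [0,0,0],
  ],
  linear=[
    [0.0006,0,0.03],
    [0.0006,0,0.07],
    [0.0006,0,0.11],
    [0.0006,0,0.14],
    [0.0006,0,0.154],
    [0.0006,0,0.16],
    [0.0006,0,0.166],
    [0.0006,0,0.172],
    [0.0006,0,0.178],
    [0.0006,0,0.18],
    [0.0006,0,0.18],
  ],
  fingers=[0.01,0.01,0.01,0.01,0.01,0.01,0.01,0.01,0.01,0.01,0.01],
)

```text
time: 27.05
eef_pos: [0.4523, -0.0503, 0.0893]
tool_rot: [[-0.884, 0.467, -0.0], [0.467, 0.884, 0.0], [0.0, -0.0, -1.0]]
contact_force: [0.7, -0.1, -2.1]
gripper_width: 0.0175
finger_force: 59.0
```

```bash
python3 q.py
```

```text
pos [ 0.4523 -0.0503  0.0893] t 27.05 F [ 0.6712 -0.0713 -2.0684] M [-0.0579 -0.0297  0.0009] z [-0.0001  0.     -1.    ] yaw 152.15353712730965 w 0.0174775733747393
```

No contact, and the shank is about 16 mm into the hole. I'll lower it the rest of the way.

>>> step_arm(
  rotation=[
    [0,0,0],
    [0,0,0],
    [0,0,0],
    [0,0,0],
    [0,0,0],
    [0,0,0],
    [0,0,0],
    [0,0,0],
  ],
  linear=[
    [0,0,0.006],
    [0,0,0.012],
    [0,0,0.018],
    [0,0,0.022],
    [0,0,0.025],
    [0,0,0.0265],
    [0,0,0.0265],
    [0,0,0.0265],
  ],
  fingers=[0.01,0.01,0.01,0.01,0.01,0.01,0.01,0.01],
)

```text
time: 27.85
eef_pos: [0.4525, -0.0504, 0.0629]
tool_rot: [[-0.884, 0.467, 0.001], [0.467, 0.884, -0.0], [-0.001, 0.0, -1.0]]
contact_force: [0.9, 0.3, -1.7]
gripper_width: 0.0174
finger_force: 59.2
```

```bash
python3 q.py
```

```text
pos [ 0.4525 -0.0504  0.0629] t 27.85 F [ 0.8866  0.333  -1.7379] M [-0.0332 -0.0331 -0.0275] z [ 0.0006 -0.0002 -1.    ] yaw 152.15128366777375 w 0.017376770746600215
```

>>> step_arm(
  rotation=[
    [0,0,0],
    [0,0,0],
    [0,0,0],
    [0,0,0],
  ],
  linear=[
    [0,0,0.001],
    [0,0,0.001],
    [0,0,0.001],
    [0,0,0.001],
  ],
  fingers=[0.01,0.01,0.01,0.01],
)

```text
time: 28.25
eef_pos: [0.4526, -0.0505, 0.0628]
tool_rot: [[-0.884, 0.467, -0.0], [0.467, 0.884, -0.0], [0.0, -0.0, -1.0]]
contact_force: [-4.3, 1.1, 8.4]
gripper_width: 0.0175
finger_force: 60.5
```

```bash
python3 q.py
```

```text
pos [ 0.4526 -0.0505  0.0628] t 28.25 F [-4.3179  1.0749  8.39  ] M [ 0.2177  0.7271 -0.0156] z [-0.0003 -0.0001 -1.    ] yaw 152.1624425260418 w 0.017511323594300084
```

>>> step_arm(
  rotation=[
    [0,0,0],
    [0,0,0],
    [0,0,0],
    [0,0,0],
    [0,0,0],
    [0,0,0],
    [0,0,0],
    [0,0,0],
    [0,0,0],
    [0,0,0],
    [0,0,0],
    [0,0,0],
    [0,0,0],
    [0,0,0],
    [0,0,0],
    [0,0,0],
    [0,0,0],
    [0,0,0],
  ],
  linear=[
    [0,0,0],
    [0,0,0],
    [0,0,0],
    [0,0,0],
    [0,0,0],
    [0,0,0],
    [0,0,0],
    [0,0,0],
    [0,0,-0.015],
    [0,0,-0.04],
    [0,0,-0.08],
    [0,0,-0.12],
    [0,0,-0.16],
    [0,0,-0.2],
    [0,0,-0.2],
    [0,0,-0.2],
    [0,0,-0.2],
    [0,0,-0.2],
  ],
  fingers=[0.022,0.026,0.032,0.04,0.05,0.06,0.07,0.08,0.085,0.085,0.085,0.085,0.085,0.085,0.085,0.085,0.085,0.085],
)

```text
time: 30.05
eef_pos: [0.4515, -0.0501, 0.26]
tool_rot: [[-0.884, 0.467, -0.003], [0.467, 0.884, 0.001], [0.003, -0.0, -1.0]]
contact_force: [-0.1, -0.2, -0.6]
gripper_width: 0.0848
finger_force: 0.0
```

```bash
python3 q.py; python3 - <<'E'
from h import *
im=env.read_camera("wrist")
d=[q for q in env.silhouettes("key","wrist") if 240<q["rect"][0]<300 and q["rect"][1]<210][0]
print(d["p"],d["rect"],fitkey("wrist",d["pixels"],.4520,-.0500,.002,np.radians(152)))
W=np.zeros((600,800,3),np.uint8)
W[:,:400]=cv2.resize(im[110:230,240:320],(400,600),interpolation=cv2.INTER_CUBIC)
sd=env.read_camera("side"); W[:,400:]=cv2.resize(sd[155:230,190:240],(400,600),interpolation=cv2.INTER_CUBIC); save(W,"fin.png")
E
```

```text
pos [ 0.4515 -0.0501  0.26  ] t 30.05 F [-0.0906 -0.1759 -0.6373] M [-0.0179 -0.0553 -0.0668] z [-0.0032  0.0012 -1.    ] yaw 152.14663829917455 w 0.0847779497955746
0.85 [270.2, 163.8, 304.0, 217.4] (np.float64(0.45292035480672405), np.float64(-0.04939131495766059), np.float64(151.97436887905926), np.float64(0.07160548429898272))
```

View pics/fin.png

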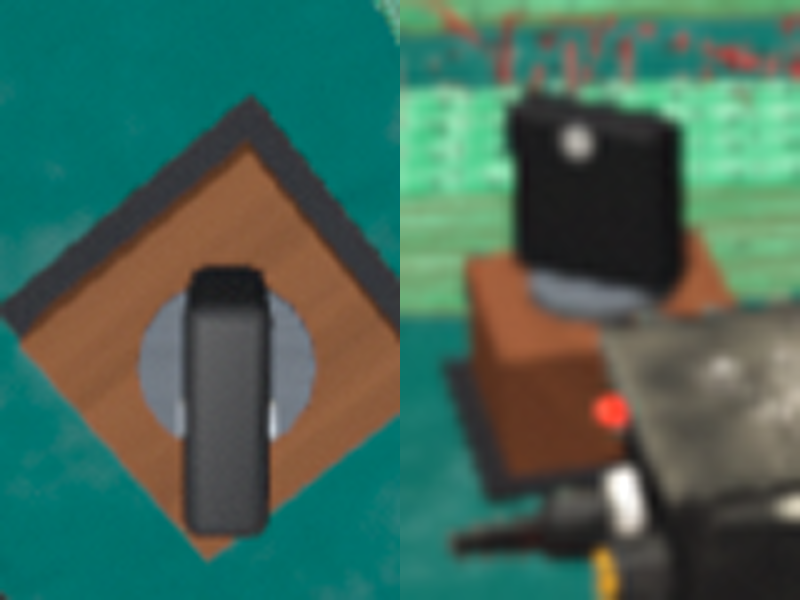

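The key stands in the block with its flange on the top face, at wrist crop (228,365) and side crop (600,290). I'll compare it numerically with the starting side image, then hand in.

```bash
python3 - <<'E'
from h import *
a=cv2.imread("pics/side0.png")[160:200,200:230]; b=env.read_camera("side")[:,:,::-1][160:200,200:230]
f=lambda i:(i.max(2)<70)
for n,i in(("start",a),("now",b)):
    m=f(cv2.resize(i,None,fx=8,fy=8,interpolation=1)).astype(np.uint8); _,l,st,c=cv2.connectedComponentsWithStats(m); j=1+st[1:,4].argmax()
    r=cv2.minAreaRect(cv2.findNonZero((l==j).astype(np.uint8))); print(n,st[j]/8,c[j]/8,r[2])
E
```

```text
start [   3.75     6.875   22.125   25.75  3393.125] [14.9144 19.7159] 10.474235534667969
now [   3.75     6.75    21.875   25.875 3386.625] [14.8605 19.7222] 11.592175483703613
```

```bash
python3 -c "
from station import env
print(env.hand_in())"
```

```text
the job is handed in; nothing more can be done
None
```

Both screws are turned to the stop (slots within about 0.2° of the case line, torque rising sharply at the end of each turn), the key is back in its stand upright and fully home, and the job was handed in at about 30 s.

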